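# Stand the plaster drying slab up in its tilting cradle

## Robot

A 6-joint arm with a two-finger parallel gripper is mounted at the origin on a cart in front of the work surface, level with it; the furniture and walls round the work are solid. World frame = base frame: x ahead of the robot, y to its left, z up, the work surface at z = 0. Lengths are in mm, angles in rad, forces in N, time in s.
With the tool pointing down it reaches from about 300 to 750 mm from the base axis. Payload 8.5 kg.
Tool frame: the origin (TCP) lies between the finger pads; the fingertips stand 8 mm ahead of it and the grasp point (between the pads) lies 11 mm behind it (robot.tcp_to_tips is the distance from the TCP to the fingertips, in mm); z points along the fingers, y is the line along which they close (so a half turn about z gives the same grasp; the last joint's range is limited). The gripper opens to 88 mm and grips with 3 to 60 N. Pads are 18 mm wide; open, the fingers measure 123 mm over their backs; the gripper's body (75 mm by 187 mm) begins 45 mm behind the grasp point.
Start: joints at [0.991, 0.381, 1.297, -0, 1.464, -0.215], TCP at [196.21, 513.792, 226.548] pointing down, gripper open.
Joint ranges: [-3.11, 3.11], [-0.89, 2.33], [0.22, 2.48], [-1.42, 4.56], [0.17, 2.85], [-2.88, 2.88]. Speed limits (rad/s): [2.39, 2.39, 3.14, 3.14, 3.14, 3.14].

## Interface

Orientations are given as a unit quaternion [w, x, y, z].
In Python, from station import monitor, capture, calibration, ticket, robot gives the robot as it stands.
- The arm moves only by the tool move_arm, never from a script. Its argument "increments" is a list of rows, each an object of numbers: "dx", "dy", "dz": the shift along the tool's x, y, z in m; "wx", "wy", "wz": the turn, a rotation vector about the tool's x, y, z in degrees; "jaw": the finger opening in m, from 0 to 0.0881. In form: [{"dx": .., "dy": .., "dz": .., "wx": .., "wy": .., "wz": .., "jaw": ..}, ...]. A call has 1 to 20 rows; each row shifts and turns the commanded pose from where the row before left it, along the tool's axes as they then stand; what a row does not reach is not made up. A row lasts 1/12 s, in which the tool goes at most 41.7 mm and 7.16 degrees, less where a joint would pass 70% of its speed; a pose out of reach is approached as far as the arm can. A call with a gripper value outside its range is refused whole. The fingers move at their own pace and stop on an object; "squeeze" is the grip in N (left out, the last holds). Time passes only in rows, so rows that do not move let the fingers close. It gives the time, the measured TCP pose, the force, the opening and the grip force at its end, in the units of the state.
- monitor.observe(): the state, without advancing time (a new reading comes with each control period).
- capture(name): name is "scene" or "top"; returns the picture (400x640x3 uint8, red, green, blue); there is no depth.
- calibration(name): a dict with "fx", "fy", "cx", "cy" (pixels), "T" (4x4, takes a point from camera to world coordinates). Camera axes: x right, y down, z forward; pixel columns grow to the right and rows downward; lengths in mm; the calibration is good to about 2 mm. A picture is of the moment at which its call begins. calibration takes no time and is no camera call.
- ticket.hand_in(): hands the job in; it is judged then, once.
The state is a dict: "clock": time; "joint_positions": joint angles; "dq": joint speeds; "tau": joint torques, N m; "position": TCP position; "orientation": TCP orientation; "force": force on the tool from outside, world axes, zero at the start; "wrist_torque": the same for the moment, N m; "width": opening from 0.0 (shut) to 1.0 (fully open); "finger_force": force on a finger pad.
Only numpy, scipy, OpenCV 4.12 (cv2) and the standard library are available. Lean on these libraries where they do the work, as an engineer would, in place of code of your own. Each camera call takes 0.05 s, during which the arm holds its last target. There are 200 camera calls.

## Task

The plaster slab is to be stood on edge to dry. Push it gently along the level cradle bed (plaster edges chip if they are rammed) until its long edge is fully home and square under the lip of the toe, then push the cradle over by its rail so that it rests on its other foot with the slab standing in it. Only push: do not pick the slab up, do not fling the cradle over, and leave everything else on the bench where it is.

Things in the scene. Friction and masses are not known exactly. Their poses are not given: they have to be found in the camera images.
- stand: Wooden base of the tilting drying stand, fixed on the plywood board: two runners 240 mm long, 20 mm high, 216 mm apart over all. Origin on the board under the axle, midway between the runners. x: parallel to the axle, which is 56 mm up; +y: from the axle to the free end of the level bed; -y: the side where the push rail comes down.
- cradle (a joint): Angle of the L-shaped wooden cradle on its axle. 0: slatted bed level, toe upright. It grows as the rail is pushed over to the stand's -y side; 1.396 (80 deg): on its other foot, bed 10 deg off upright. Damped pivot: with the slab in, it drops back (or just stays) if let go below about 0.6 rad and sinks on slowly to 1.396 by itself beyond 0.7. It needs 2 to 6 N at the rail.
- push_rail (a point): Middle of the inner face (towards the slab) of the cradle's push rail, a wooden bar 180 mm long along the axle, 34 mm high, 18 mm thick. At cradle angle 0: 206 mm above the board, 28 mm to the -y side of the axle; at 1.396: 54 mm above the board, 153 mm to the -y side. y: normal out of this face (towards the slab at angle 0, upward at 1.396); x: along the axle.
- toe_foot (a point): Middle of the inner corner where the toe meets the bed's upper face; 86 mm above the board at angle 0. Turns with the cradle: y along the bed to its free end, z out of the bed, x along the axle. From here the bed is 133 mm long; it is 172 mm wide. The toe's lip overhangs the bed by 12 mm, underside 31 mm and top 41 mm above it, so the slab's edge fits under.
- slab: Plaster slab, 153 (x) by 206 (y) by 26 (z) mm, about 0.8 kg, slides at 3 to 8 N. Origin: centre of its underside. It lies on the bed with x or -x roughly along the bed and its long edges roughly along the axle, 25 to 45 mm short of the toe, up to 0.1 rad out of square. Home: origin 76.5 mm from the toe; its far edge then still overhangs the bed's free end by 20 mm.
- cup: Bystander: grey stoneware water cup, 75 mm across, 48 mm high. Origin at the centre of its underside.
- lump: Bystander: lump of clay, 79 by 98 by 62 mm. Origin at the centre of its underside.
- bamboo: Bystander: bamboo tool with a band of tape, 170 mm long (its x), 12 mm high, lying flat. Origin at the centre of its underside.
- paddle: Bystander: flat pale wooden paddle tool, 200 mm long (its x), 9 mm high, lying flat. Origin at the centre of its underside.
- round_tool: Bystander: round-ended pale wooden modelling tool, 140 mm long (its x), 10 mm high, lying in front of the stand. Origin at the centre of its underside.
- crumb: Bystander: dry crumb of clay, 36 by 45 by 25 mm, on the board under where the push rail comes down (the rail clears it by about 12 mm). Origin at the centre of its underside.
- board: Plywood board lying on the front of the bench, fixed, 590 mm wide and 400 mm deep; the stand and the things near it are on it. Its upper face is level, at z = 0.018 (18 mm above the bench); the origin lies 18 mm below that face.

How it is judged:
By the outcome, as a careful person would: the job done as asked, in the order asked, and still so for the second after the job is handed in, with the robot touching nothing.
It also fails if it takes over 51 s, if anything falls off the work surface, if the arm or the gripper's body presses on something with over 40 N, if the wrist force passes 120 N, or if a joint passes its speed limit or range.

## Working session

There is one attempt and no reset: what is moved stays moved. The work goes in short steps, Python scripts to look and compute and a tool call to move; the robot and the scene stay as the last step left them, time stands still between calls to the robot, and variables do not carry over. Pictures are saved under pics/ and viewed, at most 10 in all, crops included, and the job is handed in when it is done.

Besides the shell and the picture viewer there is one more tool, called after ">>>" as name(argument=value, ...), one argument or row to a line, values as JSON. move_arm: Moves the arm, as the interface text tells. Its arguments: {"type":"object","properties":{"increments":{"type":"array","items":{"type":"object","properties":{"dx":{"type":"number"},"dy":{"type":"number"},"dz":{"type":"number"},"wx":{"type":"number"},"wy":{"type":"number"},"wz":{"type":"number"},"jaw":{"type":"number"}}}},"squeeze":{"type":"number"}},"required":["increments"]}

```bash
mkdir -p pics
python3 - <<'E'
from station import monitor, capture, calibration, robot
import cv2,numpy as np
np.set_printoptions(precision=3,suppress=True)
for n in("scene","top"):
    cv2.imwrite(f"pics/{n}0.png",cv2.cvtColor(capture(n),cv2.COLOR_RGB2BGR))
    c=calibration(n);print(n,c["fx"],c["fy"],c["cx"],c["cy"]);print(np.array(c["T"]))
s=monitor.observe();print(s)
E
```

```text
scene 368.630688502374 368.630688502374 329.18337300711795 191.43524883251277
[[ -0.69   -0.615   0.383 194.577]
 [ -0.724   0.576  -0.38  373.556]
 [  0.013  -0.539  -0.842 967.786]
 [  0.      0.      0.      1.   ]]
top 376.15481551831175 376.15481551831175 322.6673689721084 206.6224329656748
[[ -0.027  -0.983   0.182 431.884]
 [ -0.999   0.02   -0.04    4.939]
 [  0.036  -0.183  -0.982 978.016]
 [  0.      0.      0.      1.   ]]
{'clock': 0.1, 'joint_positions': array([ 0.991,  0.381,  1.298, -0.   ,  1.464, -0.215]), 'dq': array([-0.   , -0.001, -0.001,  0.   , -0.001, -0.   ]), 'tau': array([  0.004, -43.866, -22.491,   0.071,   0.034,  -0.   ]), 'position': array([196.1  , 513.601, 226.041]), 'orientation': array([-0.   ,  0.181,  0.983, -0.001]), 'force': array([-0.646, -0.017, -0.209]), 'wrist_torque': array([-0.038, -0.044,  0.02 ]), 'finger_force': 0.0, 'width': 1.0033000229881948}
```

View pics/scene0.png

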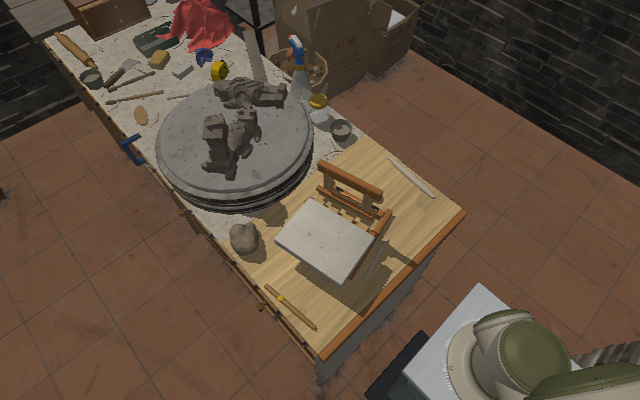

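View pics/top0.png

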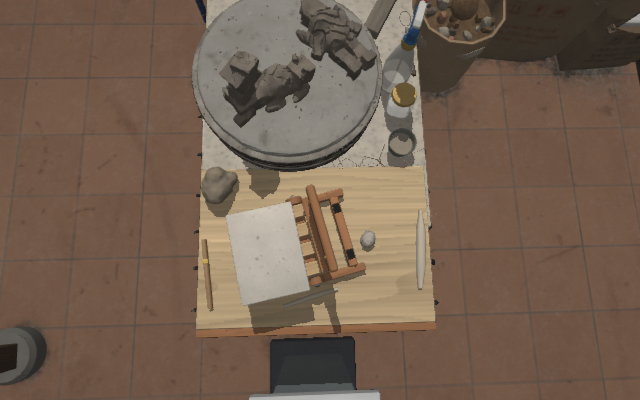

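The scene picture shows the slab (275–375, 197–282) on the stand, with the rail at (320–383, 165–200). In the top picture the slab's corners are near (228,217), (293,204), (309,289) and (243,302). The rail's upper bar runs from (311,187) to (333,278), and the crumb is at (368,240).

```bash
cat > h.py <<'E'
import cv2,numpy as np
from station import monitor, capture, calibration
np.set_printoptions(precision=2,suppress=True)
def cast(n,px,z):
    c=calibration(n);T=np.array(c["T"]);px=np.atleast_2d(px).astype(float)
    d=np.c_[(px[:,0]-c["cx"])/c["fx"],(px[:,1]-c["cy"])/c["fy"],np.ones(len(px))]@T[:3,:3].T
    o=T[:3,3];return o+d*((z-o[2])/d[:,2])[:,None]
def slab(im,n,z=130,box=(200,190,320,315)):
    x0,y0,x1,y1=box;h=cv2.cvtColor(im,cv2.COLOR_RGB2HSV)
    m=((h[...,1]<45)&(h[...,2]>125)).astype(np.uint8);k=np.zeros_like(m);k[y0:y1,x0:x1]=m[y0:y1,x0:x1]
    k=cv2.morphologyEx(k,cv2.MORPH_OPEN,np.ones((3,3)))
    c=max(cv2.findContours(k,cv2.RETR_EXTERNAL,cv2.CHAIN_APPROX_NONE)[0],key=cv2.contourArea)
    w=cast(n,c[:,0],z)[:,:2].astype(np.float32);r=cv2.minAreaRect(w)
    return r,cv2.boxPoints(r),k
E
python3 - <<'E'
from h import *
for n,b in(("top",(200,190,320,315)),("scene",(265,190,385,290))):
    im=cv2.cvtColor(cv2.imread(f"pics/{n}0.png"),cv2.COLOR_BGR2RGB)
    r,p,k=slab(im,n,130,b);print(n,r,p)
im=cv2.imread("pics/top0.png")[175:315,215:385];a=cv2.resize(im,None,fx=4.2,fy=4.2,interpolation=cv2.INTER_CUBIC);cv2.imwrite("pics/c1.png",a)
im=cv2.imread("pics/scene0.png")[155:290,270:440];a=cv2.resize(im,None,fx=4.2,fy=4.2,interpolation=cv2.INTER_CUBIC);cv2.imwrite("pics/c2.png",a)
E
```

```text
top ((488.9822692871094, 97.71104431152344), (203.79115295410156, 150.94076538085938), 11.400197982788086) [[374.18 151.55]
 [404.01   3.59]
 [603.79  43.87]
 [573.95 191.83]]
scene ((484.8196716308594, 99.6996078491211), (202.07870483398438, 150.66529846191406), 11.156196594238281) [[371.11 154.06]
 [400.27   6.24]
 [598.53  45.34]
 [569.37 193.16]]
```

View pics/c1.png

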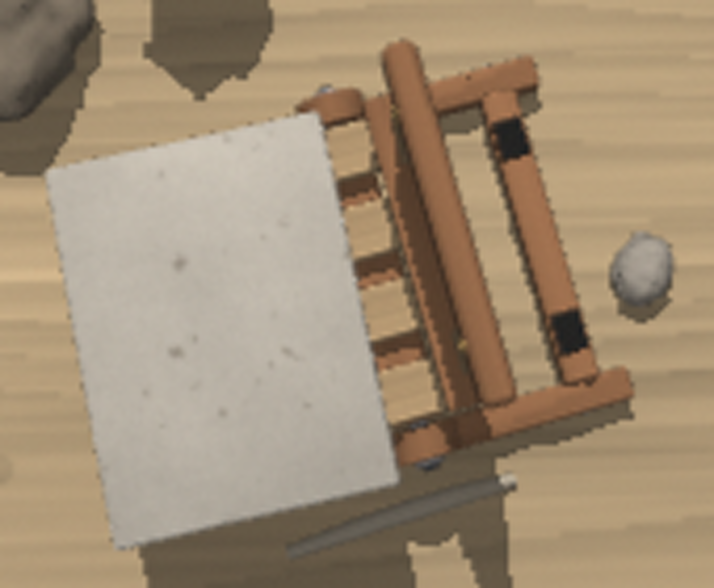

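View pics/c2.png

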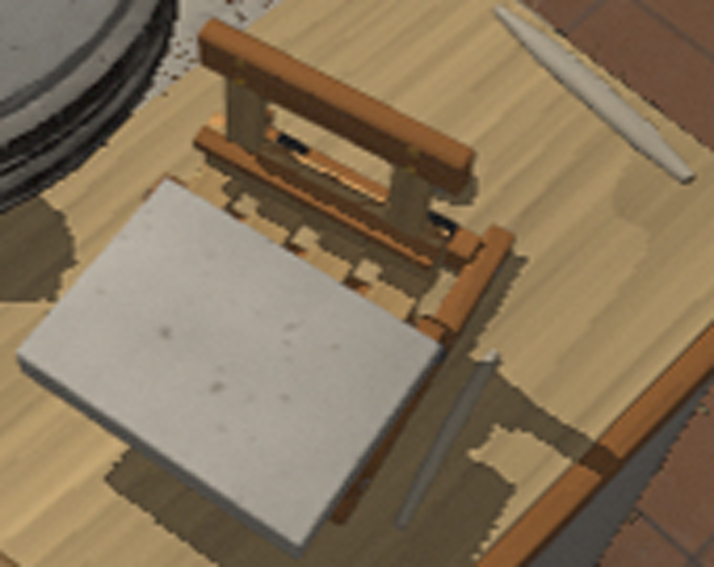

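Run:
```python
from h import *
def t(*p): return [(215+(a-1.6)/4.2,175+(b-1.6)/4.2) for a,b in p]
def s(*p): return [(270+(a-1.6)/4.2,155+(b-1.6)/4.2) for a,b in p]
def show(l,P):
    d=P[0]-P[1];print(l,P[:,:2].ravel(),"len",np.linalg.norm(d),"ang",np.degrees(np.arctan2(d[1],d[0])),"mid",P.mean(0)[:2])
show("rail top mid",cast("top",t((402,45),(497,400)),241))
show("rail top inner edge L",cast("top",t((386,52),(482,403)),241))
show("rail scene inner top edge",cast("scene",s((203,37),(470,165)),241))
show("rail scene inner bot edge",cast("scene",s((200,60),(462,192)),207))
show("runner ends",cast("top",t((534,65),(630,375)),38))
show("runner outer ends top",cast("top",t((534,62),(632,392)),38))
show("lip top inner",cast("top",t((371,103),(452,408)),145))
show("lip scene",cast("scene",s((198,140),(430,264)),145))
show("cup?",cast("top",[(402,141),(403,143)],0))
show("crumb",cast("top",t((642,270),(642,271)),30))
show("round tool",cast("top",t((290,548),(514,482)),23))
show("bamboo",cast("top",[(205,240),(210,309)],25))
show("slab toe-edge scene",cast("scene",s((170,178),(440,345)),130))
```

```text
rail top mid [612.73  -1.55 443.76 -41.72] len 173.6786757110547 ang 13.372747990674211 mid [528.24 -21.63]
rail top inner edge L [609.42   6.18 442.58 -34.76] len 171.79293539979045 ang 13.785638176367799 mid [526.   -14.29]
rail scene inner top edge [602.79   9.49 436.13 -38.75] len 173.5040040701784 ang 16.145276344397043 mid [519.46 -14.63]
rail scene inner bot edge [610.32   5.6  438.25 -40.97] len 178.2672599859833 ang 15.142069620600749 mid [524.29 -17.68]
runner ends [ 648.47  -83.77  459.5  -133.78] len 195.47280904559452 ang 14.822998377042094 mid [ 553.98 -108.77]
runner outer ends top [ 650.35  -83.84  449.55 -134.49] len 207.08469476826048 ang 14.157411797058067 mid [ 549.95 -109.16]
lip top inner [604.54  14.94 441.83 -24.24] len 167.36129524162655 ang 13.540024703772833 mid [523.18  -4.65]
lip scene [598.92  19.01 437.09 -22.74] len 167.12685490325958 ang 14.463879742846542 mid [518.01  -1.87]
cup? [ 792.83 -258.94  787.   -261.33] len 6.299505605138484 ang 22.34132772947585 mid [ 789.92 -260.13]
crumb [ 522.19 -145.23  521.59 -145.2 ] len 0.6046150189573494 ang -2.821699450949152 mid [ 521.89 -145.22]
round tool [365.21  68.4  399.16 -64.05] len 136.72292220087084 ang 104.37529033928938 mid [382.18   2.17]
bamboo [529.65 263.63 361.48 246.68] len 169.0260050991212 ang 5.755298678526152 mid [445.57 255.15]
slab toe-edge scene [597.21  45.06 400.04   6.06] len 200.991628276069 ang 11.186482285235318 mid [498.63  25.56]
```

In the crops, the rail's top runs (402,45)–(497,400) and the lip runs (371,103)–(452,408). Together they put the axle at about 14.1° in the world and the slab at about 11.3°, roughly 42 mm short of the toe. The plan is to push with open fingers in line with the axle, which squares the slab. First I turn the tool, then travel to a point behind the slab's outer edge.

>>> move_arm(
  increments=[
    {"wz": 5.5},
    {"wz": 5.5},
    {"wz": 5.5},
    {"wz": 5.5},
    {"wz": 5.5},
    {"wz": 5.5},
    {"wz": 5.5},
    {"wz": 5.5},
    {"wz": 5.5},
    {"wz": 5.5},
    {},
  ],
)

```text
validation failed for argument at $.in...
```

>>> move_arm(
  increments=[
    {"dx": -0.015,"dy": 0.008},
    {"dx": -0.03,"dy": 0.015},
    {"dx": -0.03,"dy": 0.015},
    {"dx": -0.03,"dy": 0.015},
    {"dx": -0.03,"dy": 0.015},
    {"dx": -0.03,"dy": 0.015},
    {"dx": -0.03,"dy": 0.015},
    {"dx": -0.03,"dy": 0.015},
    {"dx": -0.03,"dy": 0.015},
    {"dx": -0.03,"dy": 0.015},
    {"dx": -0.03,"dy": 0.015},
    {"dx": -0.03,"dy": 0.015},
    {"dx": -0.03,"dy": 0.015},
    {"dx": -0.017,"dy": 0.01},
    {},
    {},
  ],
)

```text
validation failed for argument at $.in...
```

>>> move_arm(
  increments=[
    {"dx": 0,"dy": 0,"dz": 0,"wx": 0,"wy": 0,"wz": 5.5,"jaw": 0.088},
    {"dx": 0,"dy": 0,"dz": 0,"wx": 0,"wy": 0,"wz": 5.5,"jaw": 0.088},
    {"dx": 0,"dy": 0,"dz": 0,"wx": 0,"wy": 0,"wz": 5.5,"jaw": 0.088},
    {"dx": 0,"dy": 0,"dz": 0,"wx": 0,"wy": 0,"wz": 5.5,"jaw": 0.088},
    {"dx": 0,"dy": 0,"dz": 0,"wx": 0,"wy": 0,"wz": 5.5,"jaw": 0.088},
    {"dx": 0,"dy": 0,"dz": 0,"wx": 0,"wy": 0,"wz": 5.5,"jaw": 0.088},
    {"dx": 0,"dy": 0,"dz": 0,"wx": 0,"wy": 0,"wz": 5.5,"jaw": 0.088},
    {"dx": 0,"dy": 0,"dz": 0,"wx": 0,"wy": 0,"wz": 5.5,"jaw": 0.088},
    {"dx": 0,"dy": 0,"dz": 0,"wx": 0,"wy": 0,"wz": 5.5,"jaw": 0.088},
    {"dx": 0,"dy": 0,"dz": 0,"wx": 0,"wy": 0,"wz": 5.5,"jaw": 0.088},
    {"dx": 0,"dy": 0,"dz": 0,"wx": 0,"wy": 0,"wz": 0,"jaw": 0.088},
  ],
)

```text
clock: 1.02
position: [196.1, 513.7, 226.2]
orientation: [0.0, 0.616, 0.787, -0.0]
force: [0.6, -0.3, 0.3]
width: 0.996
finger_force: 0.0
```

>>> move_arm(
  increments=[
    {"dx": -0.017,"dy": 0.01,"dz": 0,"wx": 0,"wy": 0,"wz": 0,"jaw": 0.088},
    {"dx": -0.03,"dy": 0.015,"dz": 0,"wx": 0,"wy": 0,"wz": 0,"jaw": 0.088},
    {"dx": -0.03,"dy": 0.015,"dz": 0,"wx": 0,"wy": 0,"wz": 0,"jaw": 0.088},
    {"dx": -0.03,"dy": 0.015,"dz": 0,"wx": 0,"wy": 0,"wz": 0,"jaw": 0.088},
    {"dx": -0.03,"dy": 0.015,"dz": 0,"wx": 0,"wy": 0,"wz": 0,"jaw": 0.088},
    {"dx": -0.03,"dy": 0.015,"dz": 0,"wx": 0,"wy": 0,"wz": 0,"jaw": 0.088},
    {"dx": -0.03,"dy": 0.015,"dz": 0,"wx": 0,"wy": 0,"wz": 0,"jaw": 0.088},
    {"dx": -0.03,"dy": 0.015,"dz": 0,"wx": 0,"wy": 0,"wz": 0,"jaw": 0.088},
    {"dx": -0.03,"dy": 0.015,"dz": 0,"wx": 0,"wy": 0,"wz": 0,"jaw": 0.088},
    {"dx": -0.03,"dy": 0.015,"dz": 0,"wx": 0,"wy": 0,"wz": 0,"jaw": 0.088},
    {"dx": -0.03,"dy": 0.015,"dz": 0,"wx": 0,"wy": 0,"wz": 0,"jaw": 0.088},
    {"dx": -0.03,"dy": 0.015,"dz": 0,"wx": 0,"wy": 0,"wz": 0,"jaw": 0.088},
    {"dx": -0.015,"dy": 0.008,"dz": 0,"wx": 0,"wy": 0,"wz": 0,"jaw": 0.088},
    {"dx": 0,"dy": 0,"dz": 0,"wx": 0,"wy": 0,"wz": 0,"jaw": 0.088},
    {"dx": 0,"dy": 0,"dz": 0,"wx": 0,"wy": 0,"wz": 0,"jaw": 0.088},
  ],
)

```text
clock: 2.27
position: [461.9, 207.0, 226.2]
orientation: [-0.0, 0.615, 0.789, -0.0]
force: [0.2, 0.8, -0.3]
width: 1.001
finger_force: 0.0
```

Run:
```python
from h import *
p=monitor.observe()["position"];a=np.radians(14.1)
print(p, "u",p[0]*np.cos(a)+p[1]*np.sin(a),"v",-p[0]*np.sin(a)+p[1]*np.cos(a))
im=capture("top");cv2.imwrite("pics/top1.png",cv2.resize(cv2.cvtColor(im[160:320,190:400],cv2.COLOR_RGB2BGR),None,fx=3,fy=3))
```

```text
[461.89 206.95 226.2 ] u 498.38731346681334 v 88.19489442826473
```

View pics/top1.png

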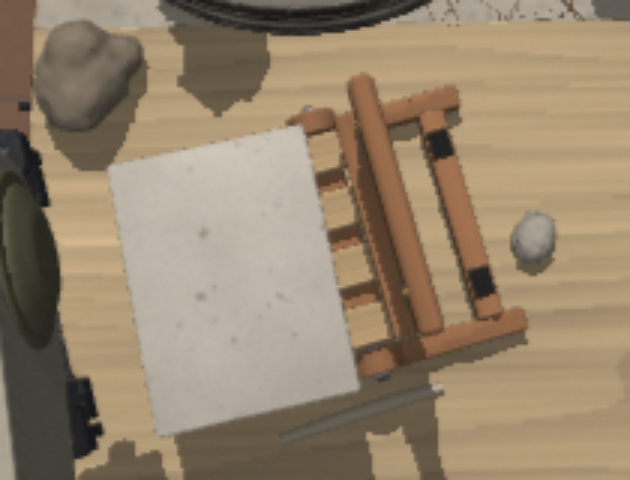

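The gripper stands at the left with its fingers near (30,165) and (85,410), clear of the slab's edge. I'll lower it beside the slab.

>>> move_arm(
  increments=[
    {"dx": 0,"dy": 0,"dz": 0.01,"wx": 0,"wy": 0,"wz": 0,"jaw": 0.088},
    {"dx": 0,"dy": 0,"dz": 0.02,"wx": 0,"wy": 0,"wz": 0,"jaw": 0.088},
    {"dx": 0,"dy": 0,"dz": 0.02,"wx": 0,"wy": 0,"wz": 0,"jaw": 0.088},
    {"dx": 0,"dy": 0,"dz": 0.02,"wx": 0,"wy": 0,"wz": 0,"jaw": 0.088},
    {"dx": 0,"dy": 0,"dz": 0.02,"wx": 0,"wy": 0,"wz": 0,"jaw": 0.088},
    {"dx": 0,"dy": 0,"dz": 0.015,"wx": 0,"wy": 0,"wz": 0,"jaw": 0.088},
    {"dx": 0,"dy": 0,"dz": 0.005,"wx": 0,"wy": 0,"wz": 0,"jaw": 0.088},
    {"dx": -0.004,"dy": 0,"dz": 0,"wx": 0,"wy": 0,"wz": 0,"jaw": 0.088},
    {"dx": -0.004,"dy": 0,"dz": 0,"wx": 0,"wy": 0,"wz": 0,"jaw": 0.088},
    {"dx": -0.004,"dy": 0,"dz": 0,"wx": 0,"wy": 0,"wz": 0,"jaw": 0.088},
    {"dx": -0.003,"dy": 0,"dz": 0,"wx": 0,"wy": 0,"wz": 0,"jaw": 0.088},
    {"dx": -0.002,"dy": 0,"dz": 0,"wx": 0,"wy": 0,"wz": 0,"jaw": 0.088},
    {"dx": -0.002,"dy": 0,"dz": 0,"wx": 0,"wy": 0,"wz": 0,"jaw": 0.088},
    {"dx": -0.002,"dy": 0,"dz": 0,"wx": 0,"wy": 0,"wz": 0,"jaw": 0.088},
  ],
)

```text
clock: 3.48
position: [467.2, 186.7, 116.8]
orientation: [0.0, 0.615, 0.788, 0.0]
force: [-0.4, 0.8, 0.6]
width: 0.999
finger_force: 0.6
```

>>> move_arm(
  increments=[
    {"dx": -0.002,"dy": 0,"dz": 0,"wx": 0,"wy": 0,"wz": 0,"jaw": 0.088},
    {"dx": -0.002,"dy": 0,"dz": 0,"wx": 0,"wy": 0,"wz": 0,"jaw": 0.088},
    {"dx": -0.002,"dy": 0,"dz": 0,"wx": 0,"wy": 0,"wz": 0,"jaw": 0.088},
    {"dx": -0.002,"dy": 0,"dz": 0,"wx": 0,"wy": 0,"wz": 0,"jaw": 0.088},
    {"dx": -0.002,"dy": 0,"dz": 0,"wx": 0,"wy": 0,"wz": 0,"jaw": 0.088},
    {"dx": -0.002,"dy": 0,"dz": 0,"wx": 0,"wy": 0,"wz": 0,"jaw": 0.088},
    {"dx": -0.002,"dy": 0,"dz": 0,"wx": 0,"wy": 0,"wz": 0,"jaw": 0.088},
    {"dx": -0.002,"dy": 0,"dz": 0,"wx": 0,"wy": 0,"wz": 0,"jaw": 0.088},
    {"dx": -0.002,"dy": 0,"dz": 0,"wx": 0,"wy": 0,"wz": 0,"jaw": 0.088},
    {"dx": -0.002,"dy": 0,"dz": 0,"wx": 0,"wy": 0,"wz": 0,"jaw": 0.088},
  ],
)

```text
clock: 4.32
position: [471.4, 168.1, 116.5]
orientation: [-0.001, 0.615, 0.789, 0.0]
force: [-1.0, 5.3, 0.3]
width: 0.997
finger_force: 2.9
```

>>> move_arm(
  increments=[
    {"dx": -0.002,"dy": 0,"dz": 0,"wx": 0,"wy": 0,"wz": 0,"jaw": 0.088},
    {"dx": -0.002,"dy": 0,"dz": 0,"wx": 0,"wy": 0,"wz": 0,"jaw": 0.088},
    {"dx": -0.002,"dy": 0,"dz": 0,"wx": 0,"wy": 0,"wz": 0,"jaw": 0.088},
    {"dx": -0.002,"dy": 0,"dz": 0,"wx": 0,"wy": 0,"wz": 0,"jaw": 0.088},
    {"dx": -0.002,"dy": 0,"dz": 0,"wx": 0,"wy": 0,"wz": 0,"jaw": 0.088},
    {"dx": -0.002,"dy": 0,"dz": 0,"wx": 0,"wy": 0,"wz": 0,"jaw": 0.088},
    {"dx": -0.001,"dy": 0,"dz": 0,"wx": 0,"wy": 0,"wz": 0,"jaw": 0.088},
  ],
)

```text
clock: 4.9
position: [474.7, 155.4, 116.5]
orientation: [-0.001, 0.615, 0.789, 0.0]
force: [-1.7, 5.7, 1.2]
width: 0.999
finger_force: 2.9
```

Run:
```python
from h import *
s=monitor.observe();p=s["position"];a=np.radians(14.1)
print(p,s["force"],s["wrist_torque"],"v",-p[0]*np.sin(a)+p[1]*np.cos(a))
for n,b in(("top",(200,190,330,315)),("scene",(265,180,385,290))):
    im=capture(n);r,q,k=slab(im,n,130,b);print(n,r)
    cv2.imwrite(f"pics/{n}2.png",cv2.resize(cv2.cvtColor(im[150:320,200:400],cv2.COLOR_RGB2BGR),None,fx=3.5,fy=3.5,interpolation=cv2.INTER_CUBIC))
```

```text
[474.7  155.38 116.5 ] [-1.71  5.73  1.18] [0.79 0.43 0.05] v 35.060480172018075
top ((474.8387451171875, 128.35806274414062), (222.53048706054688, 274.39727783203125), 14.235899925231934)
scene ((583.8522338867188, 44.38421630859375), (179.2743682861328, 137.6823272705078), 13.45274543762207)
```

View pics/scene2.png

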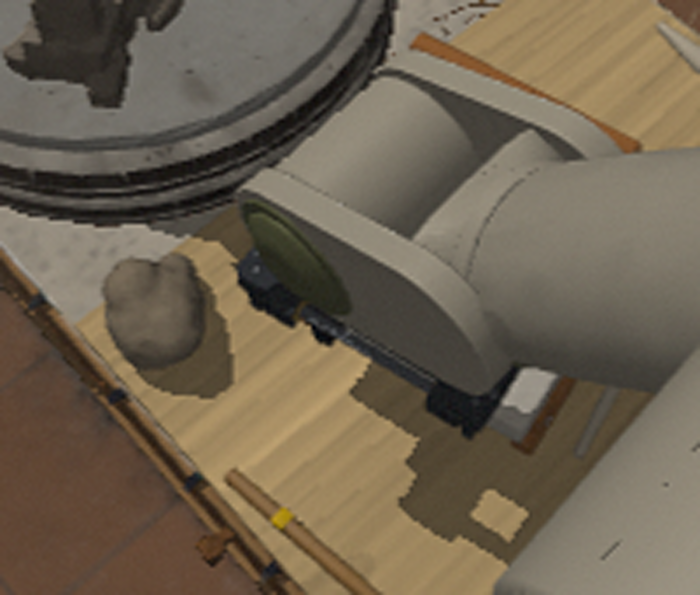

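The arm hides the slab in this view, with only its corner near (530,390) showing. I'll carry on by force, slowing down. So far the slab slides at about 6 N.

>>> move_arm(
  increments=[
    {"dx": -0.002,"dy": 0,"dz": 0,"wx": 0,"wy": 0,"wz": 0,"jaw": 0.088},
    {"dx": -0.002,"dy": 0,"dz": 0,"wx": 0,"wy": 0,"wz": 0,"jaw": 0.088},
    {"dx": -0.0015,"dy": 0,"dz": 0,"wx": 0,"wy": 0,"wz": 0,"jaw": 0.088},
    {"dx": -0.0015,"dy": 0,"dz": 0,"wx": 0,"wy": 0,"wz": 0,"jaw": 0.088},
    {"dx": -0.001,"dy": 0,"dz": 0,"wx": 0,"wy": 0,"wz": 0,"jaw": 0.088},
    {"dx": -0.001,"dy": 0,"dz": 0,"wx": 0,"wy": 0,"wz": 0,"jaw": 0.088},
  ],
)

```text
clock: 5.5
position: [476.9, 146.7, 116.5]
orientation: [-0.001, 0.615, 0.789, 0.0]
force: [-0.9, 5.6, 0.3]
width: 0.999
finger_force: 2.8
```

>>> move_arm(
  increments=[
    {"dx": -0.001,"dy": 0,"dz": 0,"wx": 0,"wy": 0,"wz": 0,"jaw": 0.088},
    {"dx": -0.001,"dy": 0,"dz": 0,"wx": 0,"wy": 0,"wz": 0,"jaw": 0.088},
  ],
)

```text
clock: 5.67
position: [477.2, 145.1, 116.5]
orientation: [-0.001, 0.615, 0.789, 0.0]
force: [-2.0, 10.9, 1.5]
width: 1.004
finger_force: 5.4
```

>>> move_arm(
  increments=[
    {"dx": -0.001,"dy": 0,"dz": 0,"wx": 0,"wy": 0,"wz": 0,"jaw": 0.088},
    {"dx": 0,"dy": 0,"dz": 0,"wx": 0,"wy": 0,"wz": 0,"jaw": 0.088},
  ],
)

```text
clock: 5.83
position: [477.0, 144.7, 116.4]
orientation: [-0.002, 0.615, 0.789, 0.001]
force: [-3.3, 11.4, 2.4]
width: 0.996
finger_force: 5.9
```

>>> move_arm(
  increments=[
    {"dx": -0.001,"dy": 0,"dz": 0,"wx": 0,"wy": 0,"wz": 0,"jaw": 0.088},
    {"dx": 0,"dy": 0,"dz": 0,"wx": 0,"wy": 0,"wz": 0,"jaw": 0.088},
  ],
)

```text
clock: 6.0
position: [476.9, 144.3, 116.5]
orientation: [-0.002, 0.615, 0.789, 0.001]
force: [-4.3, 14.8, 3.8]
width: 0.998
finger_force: 7.6
```

Run:
```python
from h import *
s=monitor.observe();print(s["position"],s["force"],s["wrist_torque"])
```

```text
[476.91 144.27 116.47] [-4.34 14.8   3.77] [2.31 0.91 0.22]
```

The force has stiffened to 15 N and the yaw moment is only 0.2 N m, so contact is even across both fingers. I'll back off, rise and check.

>>> move_arm(
  increments=[
    {"dx": 0.004,"dy": 0,"dz": 0,"wx": 0,"wy": 0,"wz": 0,"jaw": 0.088},
    {"dx": 0.012,"dy": 0,"dz": 0,"wx": 0,"wy": 0,"wz": 0,"jaw": 0.088},
    {"dx": 0.02,"dy": 0,"dz": -0.01,"wx": 0,"wy": 0,"wz": 0,"jaw": 0.088},
    {"dx": 0.03,"dy": 0,"dz": -0.025,"wx": 0,"wy": 0,"wz": 0,"jaw": 0.088},
    {"dx": 0.03,"dy": 0,"dz": -0.025,"wx": 0,"wy": 0,"wz": 0,"jaw": 0.088},
    {"dx": 0.02,"dy": 0,"dz": -0.03,"wx": 0,"wy": 0,"wz": 0,"jaw": 0.088},
    {"dx": 0.01,"dy": 0,"dz": -0.03,"wx": 0,"wy": 0,"wz": 0,"jaw": 0.088},
    {"dx": 0,"dy": 0,"dz": -0.03,"wx": 0,"wy": 0,"wz": 0,"jaw": 0.088},
    {"dx": 0,"dy": 0,"dz": -0.01,"wx": 0,"wy": 0,"wz": 0,"jaw": 0.088},
    {"dx": 0,"dy": 0,"dz": 0,"wx": 0,"wy": 0,"wz": 0,"jaw": 0.088},
  ],
)

```text
clock: 6.83
position: [448.1, 265.3, 279.3]
orientation: [0.002, 0.615, 0.789, 0.002]
force: [-0.1, 0.0, -0.5]
width: 0.995
finger_force: 0.0
```

Run:
```python
from h import *
s=monitor.observe();print(s["position"],s["force"])
for n,b in(("top",(200,190,330,315)),("scene",(265,180,385,290))):
    im=capture(n);r,q,k=slab(im,n,130,b);print(n,r,q)
    cv2.imwrite(f"pics/{n}3.png",cv2.resize(cv2.cvtColor(im[150:320,200:400],cv2.COLOR_RGB2BGR),None,fx=3.5,fy=3.5,interpolation=cv2.INTER_CUBIC))
```

```text
[448.06 265.31 279.26] [-0.09  0.04 -0.49]
top ((501.3560485839844, 60.210819244384766), (203.93785095214844, 149.83177185058594), 14.342888832092285) [[384.01 107.53]
 [421.12 -37.63]
 [618.71  12.89]
 [581.59 158.05]]
scene ((431.01739501953125, 40.98701477050781), (147.6192169189453, 168.06179809570312), 39.4730224609375) [[320.62  58.93]
 [427.46 -70.8 ]
 [541.41  23.04]
 [434.57 152.77]]
```

View pics/top3.png

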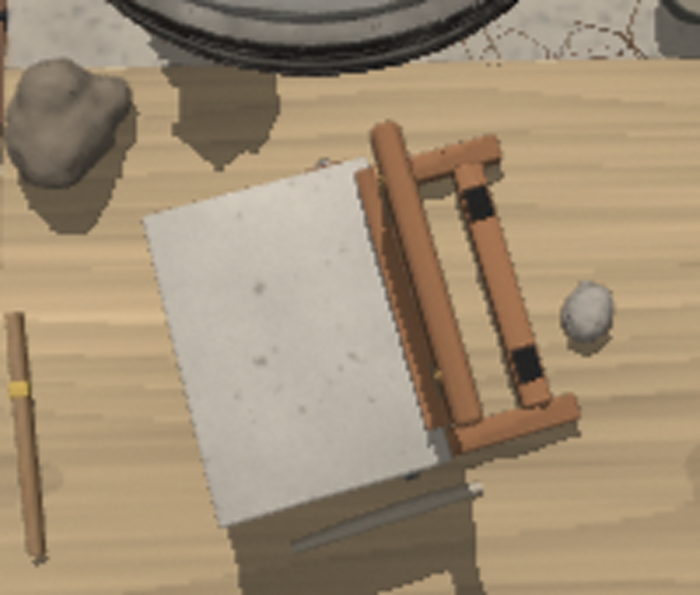

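The slab now lies at 14.3°, square to the axle (14.1°). Its toe edge is under the lip, at crop (360,165)–(452,458), and its far edge is at v≈11 as predicted for home. Next I go over to the rail's inner face.

>>> move_arm(
  increments=[
    {"dx": -0.015,"dy": 0.005,"dz": 0,"wx": 0,"wy": 0,"wz": 0,"jaw": 0.088},
    {"dx": -0.03,"dy": 0,"dz": 0,"wx": 0,"wy": 0,"wz": 0,"jaw": 0.088},
    {"dx": -0.03,"dy": 0,"dz": 0,"wx": 0,"wy": 0,"wz": 0,"jaw": 0.088},
    {"dx": -0.03,"dy": 0,"dz": 0,"wx": 0,"wy": 0,"wz": 0,"jaw": 0.088},
    {"dx": -0.03,"dy": 0,"dz": 0,"wx": 0,"wy": 0,"wz": 0,"jaw": 0.088},
    {"dx": -0.03,"dy": 0,"dz": 0,"wx": 0,"wy": 0,"wz": 0,"jaw": 0.088},
    {"dx": -0.03,"dy": 0,"dz": 0,"wx": 0,"wy": 0,"wz": 0,"jaw": 0.088},
    {"dx": -0.03,"dy": 0,"dz": 0,"wx": 0,"wy": 0,"wz": 0,"jaw": 0.088},
    {"dx": -0.02,"dy": 0,"dz": 0,"wx": 0,"wy": 0,"wz": 0,"jaw": 0.088},
    {"dx": -0.013,"dy": 0,"dz": 0,"wx": 0,"wy": 0,"wz": 0,"jaw": 0.088},
    {"dx": 0,"dy": 0,"dz": 0.015,"wx": 0,"wy": 0,"wz": 0,"jaw": 0.088},
    {"dx": 0,"dy": 0,"dz": 0.02,"wx": 0,"wy": 0,"wz": 0,"jaw": 0.088},
    {"dx": 0,"dy": 0,"dz": 0.015,"wx": 0,"wy": 0,"wz": 0,"jaw": 0.088},
    {"dx": 0,"dy": 0,"dz": 0.005,"wx": 0,"wy": 0,"wz": 0,"jaw": 0.088},
    {"dx": 0,"dy": 0,"dz": 0,"wx": 0,"wy": 0,"wz": 0,"jaw": 0.088},
  ],
)

```text
clock: 8.18
position: [514.5, 15.9, 219.9]
orientation: [-0.002, 0.615, 0.789, -0.001]
force: [0.0, 0.2, 0.5]
width: 0.997
finger_force: 0.0
```

>>> move_arm(
  increments=[
    {"dx": -0.004,"dy": 0,"dz": 0,"wx": 0,"wy": 0,"wz": 0,"jaw": 0.088},
    {"dx": -0.004,"dy": 0,"dz": 0,"wx": 0,"wy": 0,"wz": 0,"jaw": 0.088},
    {"dx": -0.003,"dy": 0,"dz": 0,"wx": 0,"wy": 0,"wz": 0,"jaw": 0.088},
    {"dx": -0.003,"dy": 0,"dz": 0,"wx": 0,"wy": 0,"wz": 0,"jaw": 0.088},
  ],
)

```text
clock: 8.52
position: [518.9, 1.5, 222.1]
orientation: [0.001, 0.615, 0.788, 0.0]
force: [-1.3, -0.3, -0.0]
width: 0.997
finger_force: 0.0
```

>>> move_arm(
  increments=[
    {"dx": -0.002,"dy": 0,"dz": 0,"wx": 0,"wy": 0,"wz": 0,"jaw": 0.088},
    {"dx": -0.002,"dy": 0,"dz": 0,"wx": 0,"wy": 0,"wz": 0,"jaw": 0.088},
    {"dx": -0.002,"dy": 0,"dz": 0,"wx": 0,"wy": 0,"wz": 0,"jaw": 0.088},
  ],
)

```text
clock: 8.77
position: [520.0, -3.6, 221.5]
orientation: [-0.0, 0.615, 0.789, 0.0]
force: [0.7, 3.8, -2.0]
width: 1.0
finger_force: 1.8
```

>>> move_arm(
  increments=[
    {"dx": -0.002,"dy": 0,"dz": 0,"wx": 0,"wy": 0,"wz": 0,"jaw": 0.088},
    {"dx": -0.002,"dy": 0,"dz": 0,"wx": 0,"wy": 0,"wz": 0,"jaw": 0.088},
  ],
)

```text
clock: 8.93
position: [520.8, -7.5, 221.2]
orientation: [-0.001, 0.615, 0.789, 0.0]
force: [-0.4, 3.8, -3.6]
width: 0.997
finger_force: 1.9
```

>>> move_arm(
  increments=[
    {"dx": -0.0026,"dy": 0,"dz": 0,"wx": 0,"wy": 0,"wz": 0,"jaw": 0.088},
    {"dx": -0.0026,"dy": 0,"dz": 0,"wx": 0,"wy": 0,"wz": 0,"jaw": 0.088},
    {"dx": -0.0026,"dy": 0,"dz": 0,"wx": 0,"wy": 0,"wz": 0,"jaw": 0.088},
    {"dx": -0.0026,"dy": 0,"dz": 0,"wx": 0,"wy": 0,"wz": 0,"jaw": 0.088},
    {"dx": -0.0026,"dy": 0,"dz": 0,"wx": 0,"wy": 0,"wz": 0,"jaw": 0.088},
    {"dx": -0.0026,"dy": 0,"dz": 0.0005,"wx": 0,"wy": 0,"wz": 0,"jaw": 0.088},
    {"dx": -0.0026,"dy": 0,"dz": 0.0005,"wx": 0,"wy": 0,"wz": 0,"jaw": 0.088},
    {"dx": -0.0026,"dy": 0,"dz": 0.0005,"wx": 0,"wy": 0,"wz": 0,"jaw": 0.088},
  ],
)

```text
clock: 9.6
position: [526.2, -28.3, 220.0]
orientation: [0.0, 0.615, 0.789, -0.0]
force: [-0.9, 3.2, -2.7]
width: 1.004
finger_force: 1.6
```

>>> move_arm(
  increments=[
    {"dx": -0.0029,"dy": 0,"dz": 0.0012,"wx": 0,"wy": 0,"wz": 0,"jaw": 0.088},
    {"dx": -0.0029,"dy": 0,"dz": 0.0012,"wx": 0,"wy": 0,"wz": 0,"jaw": 0.088},
    {"dx": -0.0029,"dy": 0,"dz": 0.0013,"wx": 0,"wy": 0,"wz": 0,"jaw": 0.088},
    {"dx": -0.0029,"dy": 0,"dz": 0.0014,"wx": 0,"wy": 0,"wz": 0,"jaw": 0.088},
    {"dx": -0.0029,"dy": 0,"dz": 0.0014,"wx": 0,"wy": 0,"wz": 0,"jaw": 0.088},
    {"dx": -0.0029,"dy": 0,"dz": 0.0015,"wx": 0,"wy": 0,"wz": 0,"jaw": 0.088},
    {"dx": -0.0029,"dy": 0,"dz": 0.0016,"wx": 0,"wy": 0,"wz": 0,"jaw": 0.088},
    {"dx": -0.0029,"dy": 0,"dz": 0.0016,"wx": 0,"wy": 0,"wz": 0,"jaw": 0.088},
  ],
)

```text
clock: 10.27
position: [532.1, -50.9, 208.9]
orientation: [0.0, 0.615, 0.788, 0.0]
force: [-1.1, 1.2, 1.6]
width: 0.999
finger_force: 1.1
```

>>> move_arm(
  increments=[
    {"dx": -0.0026,"dy": 0,"dz": 0.0017,"wx": 0,"wy": 0,"wz": 0,"jaw": 0.088},
    {"dx": -0.0026,"dy": 0,"dz": 0.0018,"wx": 0,"wy": 0,"wz": 0,"jaw": 0.088},
    {"dx": -0.0026,"dy": 0,"dz": 0.0018,"wx": 0,"wy": 0,"wz": 0,"jaw": 0.088},
    {"dx": -0.0026,"dy": 0,"dz": 0.0019,"wx": 0,"wy": 0,"wz": 0,"jaw": 0.088},
    {"dx": -0.0026,"dy": 0,"dz": 0.0019,"wx": 0,"wy": 0,"wz": 0,"jaw": 0.088},
    {"dx": -0.0026,"dy": 0,"dz": 0.002,"wx": 0,"wy": 0,"wz": 0,"jaw": 0.088},
    {"dx": -0.0026,"dy": 0,"dz": 0.002,"wx": 0,"wy": 0,"wz": 0,"jaw": 0.088},
    {"dx": -0.0026,"dy": 0,"dz": 0.002,"wx": 0,"wy": 0,"wz": 0,"jaw": 0.088},
  ],
)

```text
clock: 10.93
position: [536.9, -70.9, 193.5]
orientation: [0.0, 0.615, 0.789, -0.0]
force: [0.3, 0.1, 1.1]
width: 1.0
finger_force: 0.7
```

Run:
```python
from h import *
s=monitor.observe();print(s["position"],s["force"])
im=capture("scene")[130:300,230:430];jm=capture("top")[150:320,200:400]
cv2.imwrite("pics/m4.png",cv2.resize(cv2.cvtColor(np.hstack([im,jm]),cv2.COLOR_RGB2BGR),None,fx=2,fy=2,interpolation=cv2.INTER_CUBIC))
```

```text
[536.92 -70.94 193.52] [0.28 0.14 1.06]
```

View pics/m4.png

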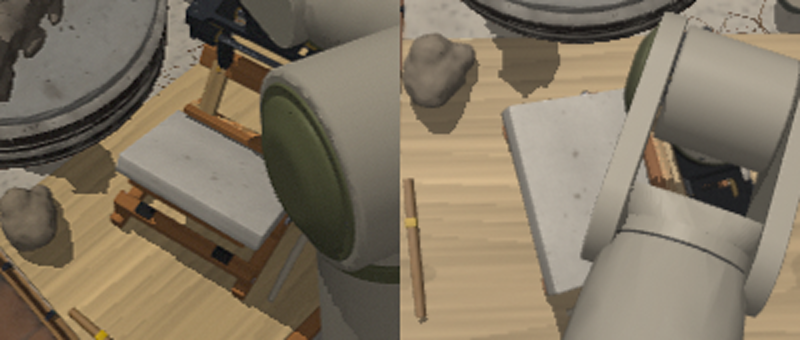

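The cradle is tilting with the slab in place. In the left half the slab lies at (120–285, 110–245) and the fingertip is on the rail at (228,60). I'll continue past 0.8 rad.

>>> move_arm(
  increments=[
    {"dx": -0.0024,"dy": 0,"dz": 0.0022,"wx": 0,"wy": 0,"wz": 0,"jaw": 0.088},
    {"dx": -0.0023,"dy": 0,"dz": 0.0022,"wx": 0,"wy": 0,"wz": 0,"jaw": 0.088},
    {"dx": -0.0023,"dy": 0,"dz": 0.0023,"wx": 0,"wy": 0,"wz": 0,"jaw": 0.088},
    {"dx": -0.0022,"dy": 0,"dz": 0.0023,"wx": 0,"wy": 0,"wz": 0,"jaw": 0.088},
    {"dx": -0.0022,"dy": 0,"dz": 0.0023,"wx": 0,"wy": 0,"wz": 0,"jaw": 0.088},
    {"dx": -0.0022,"dy": 0,"dz": 0.0024,"wx": 0,"wy": 0,"wz": 0,"jaw": 0.088},
    {"dx": -0.0022,"dy": 0,"dz": 0.0024,"wx": 0,"wy": 0,"wz": 0,"jaw": 0.088},
    {"dx": -0.0021,"dy": 0,"dz": 0.0024,"wx": 0,"wy": 0,"wz": 0,"jaw": 0.088},
    {"dx": -0.002,"dy": 0,"dz": 0.0026,"wx": 0,"wy": 0,"wz": 0,"jaw": 0.088},
    {"dx": -0.0019,"dy": 0,"dz": 0.0026,"wx": 0,"wy": 0,"wz": 0,"jaw": 0.088},
    {"dx": -0.0019,"dy": 0,"dz": 0.0026,"wx": 0,"wy": 0,"wz": 0,"jaw": 0.088},
    {"dx": -0.0018,"dy": 0,"dz": 0.0027,"wx": 0,"wy": 0,"wz": 0,"jaw": 0.088},
    {"dx": -0.0018,"dy": 0,"dz": 0.0027,"wx": 0,"wy": 0,"wz": 0,"jaw": 0.088},
    {"dx": -0.0017,"dy": 0,"dz": 0.0027,"wx": 0,"wy": 0,"wz": 0,"jaw": 0.088},
    {"dx": -0.0016,"dy": 0,"dz": 0.0027,"wx": 0,"wy": 0,"wz": 0,"jaw": 0.088},
    {"dx": -0.0016,"dy": 0,"dz": 0.0027,"wx": 0,"wy": 0,"wz": 0,"jaw": 0.088},
  ],
)

```text
clock: 12.37
position: [544.7, -102.0, 153.6]
orientation: [-0.0, 0.615, 0.789, -0.0]
force: [-0.6, -0.3, -0.4]
width: 0.997
finger_force: 0.0
```

The rail has left the fingers and is sinking by itself. I'll withdraw straight up.

>>> move_arm(
  increments=[
    {"dx": 0,"dy": 0,"dz": -0.01,"wx": 0,"wy": 0,"wz": 0,"jaw": 0.088},
    {"dx": 0,"dy": 0,"dz": -0.02,"wx": 0,"wy": 0,"wz": 0,"jaw": 0.088},
    {"dx": 0,"dy": 0,"dz": -0.02,"wx": 0,"wy": 0,"wz": 0,"jaw": 0.088},
    {"dx": 0,"dy": 0,"dz": -0.02,"wx": 0,"wy": 0,"wz": 0,"jaw": 0.088},
    {"dx": -0.01,"dy": 0,"dz": -0.02,"wx": 0,"wy": 0,"wz": 0,"jaw": 0.088},
    {"dx": -0.02,"dy": 0,"dz": -0.02,"wx": 0,"wy": 0,"wz": 0,"jaw": 0.088},
    {"dx": -0.02,"dy": 0,"dz": -0.02,"wx": 0,"wy": 0,"wz": 0,"jaw": 0.088},
    {"dx": -0.03,"dy": 0,"dz": -0.01,"wx": 0,"wy": 0,"wz": 0,"jaw": 0.088},
    {"dx": -0.03,"dy": 0,"dz": 0,"wx": 0,"wy": 0,"wz": 0,"jaw": 0.088},
    {"dx": -0.03,"dy": 0,"dz": 0,"wx": 0,"wy": 0,"wz": 0,"jaw": 0.088},
    {"dx": -0.03,"dy": 0,"dz": 0,"wx": 0,"wy": 0,"wz": 0,"jaw": 0.088},
    {"dx": -0.03,"dy": 0,"dz": 0,"wx": 0,"wy": 0,"wz": 0,"jaw": 0.088},
    {"dx": 0,"dy": 0,"dz": 0,"wx": 0,"wy": 0,"wz": 0,"jaw": 0.088},
    {"dx": 0,"dy": 0,"dz": 0,"wx": 0,"wy": 0,"wz": 0,"jaw": 0.088},
    {"dx": 0,"dy": 0,"dz": 0,"wx": 0,"wy": 0,"wz": 0,"jaw": 0.088},
    {"dx": 0,"dy": 0,"dz": 0,"wx": 0,"wy": 0,"wz": 0,"jaw": 0.088},
    {"dx": 0,"dy": 0,"dz": 0,"wx": 0,"wy": 0,"wz": 0,"jaw": 0.088},
    {"dx": 0,"dy": 0,"dz": 0,"wx": 0,"wy": 0,"wz": 0,"jaw": 0.088},
  ],
)

```text
clock: 13.87
position: [593.4, -294.9, 294.6]
orientation: [0.0, 0.615, 0.789, 0.0]
force: [-0.0, -0.2, -0.1]
width: 0.998
finger_force: 0.0
```

Run:
```python
from h import *
s=monitor.observe();print(s["position"],s["force"])
im=capture("scene")[130:300,230:430];jm=capture("top")[150:320,200:400]
cv2.imwrite("pics/m5.png",cv2.resize(cv2.cvtColor(np.hstack([im,jm]),cv2.COLOR_RGB2BGR),None,fx=2,fy=2,interpolation=cv2.INTER_CUBIC))
```

```text
[ 593.43 -294.91  294.62] [-0.04 -0.18 -0.08]
```

View pics/m5.png

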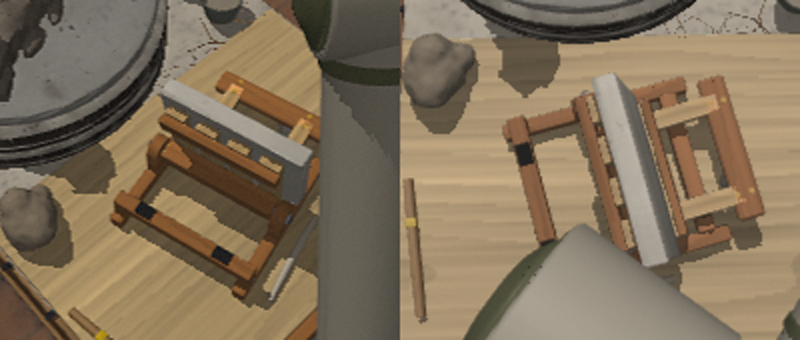

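The slab is standing in the cradle (left half 165–310, 80–200), with the rail down at (735,145) in the right half. I'll wait briefly and check that nothing is still moving.

>>> move_arm(
  increments=[
    {"dx": 0,"dy": 0,"dz": 0,"wx": 0,"wy": 0,"wz": 0,"jaw": 0.088},
    {"dx": 0,"dy": 0,"dz": 0,"wx": 0,"wy": 0,"wz": 0,"jaw": 0.088},
    {"dx": 0,"dy": 0,"dz": 0,"wx": 0,"wy": 0,"wz": 0,"jaw": 0.088},
    {"dx": 0,"dy": 0,"dz": 0,"wx": 0,"wy": 0,"wz": 0,"jaw": 0.088},
    {"dx": 0,"dy": 0,"dz": 0,"wx": 0,"wy": 0,"wz": 0,"jaw": 0.088},
    {"dx": 0,"dy": 0,"dz": 0,"wx": 0,"wy": 0,"wz": 0,"jaw": 0.088},
    {"dx": 0,"dy": 0,"dz": 0,"wx": 0,"wy": 0,"wz": 0,"jaw": 0.088},
    {"dx": 0,"dy": 0,"dz": 0,"wx": 0,"wy": 0,"wz": 0,"jaw": 0.088},
    {"dx": 0,"dy": 0,"dz": 0,"wx": 0,"wy": 0,"wz": 0,"jaw": 0.088},
    {"dx": 0,"dy": 0,"dz": 0,"wx": 0,"wy": 0,"wz": 0,"jaw": 0.088},
    {"dx": 0,"dy": 0,"dz": 0,"wx": 0,"wy": 0,"wz": 0,"jaw": 0.088},
    {"dx": 0,"dy": 0,"dz": 0,"wx": 0,"wy": 0,"wz": 0,"jaw": 0.088},
  ],
)

```text
clock: 14.97
position: [593.4, -295.8, 293.9]
orientation: [-0.0, 0.615, 0.789, 0.0]
force: [-0.6, -0.2, 0.1]
width: 1.004
finger_force: 0.0
```

Run:
```python
from h import *
from station import ticket
old=cv2.imread("pics/m5.png")
im=capture("scene")[130:300,230:430];jm=capture("top")[150:320,200:400]
new=cv2.resize(cv2.cvtColor(np.hstack([im,jm]),cv2.COLOR_RGB2BGR),None,fx=2,fy=2,interpolation=cv2.INTER_CUBIC)
n=int((cv2.absdiff(old,new).max(2)>25).sum());print("changed",n)
def t(*p): return [(200+(a-400)/2,150+b/2) for a,b in p]
print("rail outer face ends",cast("top",t((712,78),(752,213)),72))
if n<30: print(ticket.hand_in())
```

```text
changed 343
rail outer face ends [[ 642.75 -116.08   72.  ]
 [ 475.38 -157.09   72.  ]]
```

Run:
```python
from h import *
from station import ticket
f=lambda:np.hstack([capture("scene")[130:300,230:430],capture("top")[150:320,200:400]])
a=f()
for i in range(10): capture("top")
b=f();n=int((cv2.absdiff(a,b).max(2)>20).sum());print("changed",n,monitor.observe()["clock"])
cv2.imwrite("pics/m6.png",cv2.resize(cv2.cvtColor(b,cv2.COLOR_RGB2BGR),None,fx=2,fy=2))
```

```text
changed 1 15.7667
```

View pics/m6.png

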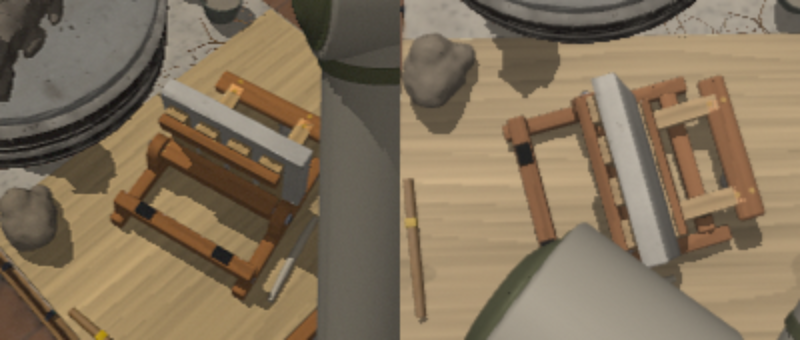

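The picture is unchanged: the slab stands at (165–310, 80–200), the rail is at rest at (735,145), and the bystanders I can see are where they were. Handing in.

```bash
python3 -c "
from station import ticket
print(ticket.hand_in())"
```

```text
the job is handed in; nothing more can be done
None
```

The job is handed in at about 16 s: I pushed the slab home and square under the toe lip, and the cradle now rests on its other foot with the slab standing in it; the arm is clear, and the verdict was not shown.

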